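# Fetch the tin from behind the mill and the spice jar

## Robot

A 6-joint arm with a two-finger parallel gripper is mounted at the origin on a cart in front of the work surface, level with it; the furniture and walls round the work are solid. World frame = base frame: x ahead of the robot, y to its left, z up, the work surface at z = 0. Lengths are in mm, angles in rad, forces in N, time in s.
With the tool pointing down it reaches from about 275 to 750 mm from the base axis. Payload 10.2 kg.
Tool frame: the origin (TCP) lies on the front face of the gripper's body, between the roots of the fingers; the fingertips stand 73 mm ahead of it and the grasp point (between the pads) lies 54 mm ahead of it; z points along the fingers, y is the line along which they close (so a half turn about z gives the same grasp; the last joint's range is limited). The gripper opens to 85 mm and grips with 20 to 120 N. Pads are 22 mm wide; open, the fingers measure 114 mm over their backs; the gripper's body (76 mm by 85 mm) begins 54 mm behind the grasp point. The pads swing forward as they close: fully open they stand 13 mm farther back than shut.
Start: joints at [0.949, 0.313, 1.498, -0, 1.331, -0.223], TCP at [203.877, 483.803, 303.894] pointing down, gripper open.
Joint ranges: [-2.94, 2.94], [-0.97, 2.17], [0.19, 2.56], [-1.23, 4.37], [0.02, 3.11], [-2.88, 2.88]. Speed limits (rad/s): [2.39, 2.39, 3.01, 3.14, 3.14, 3.14].

## Interface

Orientations are given as a unit quaternion [w, x, y, z].
In Python, from rig import * gives the robot as it stands.
- The arm moves only by the tool step_arm, never from a script. Its argument "plan" is a list of rows, each an object with "offset": the shift along the tool's x, y, z in cm, a list of three; "rot": the turn, a rotation vector about the tool's x, y, z in degrees, a list of three; "gripper": the finger opening in cm, from 0 to 8.54. In form: [{"offset": [x, y, z], "rot": [wx, wy, wz], "gripper": gripper}, ...]. A call has 1 to 12 rows; each row is the pose to reach, as a shift and turn from the pose commanded when the call began, along the tool's axes at that moment; what a row does not reach only later rows make up. A row lasts 1/10 s, in which the tool goes at most 50 mm and 8.59 degrees, less where a joint would pass 70% of its speed; a pose out of reach is approached as far as the arm can. A call with a gripper value outside its range is refused whole. The fingers move at their own pace and stop on an object; "squeeze" is the grip in N (left out, the last holds). Time passes only in rows, so rows that repeat a pose let the fingers close. It gives the time, the measured TCP pose, the force, the opening and the grip force at its end, in the units of the state.
- sense(): the state, without advancing time (a new reading comes with each control period).
- capture(name): name is "scene" or "top"; returns a dict with "color" (480x640x3 uint8, red, green, blue), "depth" (480x640 float32, mm along the optical axis (not along the pixel's ray), 0 where there is no reading), "vertical_fov" (degrees; the focal length in pixels is half the picture's height over the tangent of half this angle, whatever the lens; pixels are square), "cx", "cy" (the principal point, pixels), "rvec" (rotation vector, rad) and "tvec" (3), from world to camera coordinates, as OpenCV has them. Camera axes: x right, y down, z forward; pixel columns grow to the right and rows downward; lengths in mm; the calibration is good to about 2 mm. A picture is of the moment at which its call begins.
- finish_job(): hands the job in; it is judged then, once.
The state is a dict: "time_s": time; "joints": joint angles; "dq": joint speeds; "tau": joint torques, N m; "eef_pos": TCP position; "ee_rot": TCP orientation; "force": force on the tool from outside, world axes, zero at the start; "wrist_torque": the same for the moment, N m; "grip_width": opening from 0.0 (shut) to 1.0 (fully open); "grip_force": force on a finger pad.
Only numpy, scipy, OpenCV 4.12 (cv2) and the standard library are available. Lean on these libraries where they do the work, as an engineer would, in place of code of your own. Each camera call takes 0.05 s, during which the arm holds its last target. There are 200 camera calls.

## Task

The food tin stands at the back of the spice rack, behind the pepper mill and the spice jar. Clear the mill and the spice jar onto the flat side tray, and only when both stand there take the tin out and stand it in the middle of the round wooden coaster, its whole base on the coaster; then put the mill and the spice jar back in the rack, each upright on the very felt pad from which it came. Leave the jam pot and the mug where they are.

Things in the scene. Friction and masses are not known exactly. Their poses are not given: they have to be found in the camera images.
- mill: Loose brown wooden pepper mill, waisted, 170 mm high, 58 mm in diameter at the foot (to a gripper it is a plain taper, 57 mm wide at 20 mm height, 48 mm at 120 mm, the waist filled; head 50 mm). Stands upright on the left or right front pad of the rack. Origin at the centre of its underside, z up along it. So tall that a gripper at work on the jar or tin may strike it: best cleared first and put back last.
- spice_jar: Loose slender glass spice jar with a screw cap: 106 mm high, 45 mm in diameter, cap about as wide as the body. Stands upright in the front row of the rack, on the other front pad. Origin at the centre of its underside, z up along it.
- tin: Loose closed metal food tin, the shortest of the three: 72 mm high, 57 mm in diameter. Stands upright on the back pad of the rack, behind mill and jar, about 9 mm clear of the mill and 15 mm of the jar. Origin at the centre of its underside, z up.
- rack: Fixed wooden spice rack: tray 156 (x) by 176 mm (y), floor 8 mm thick, walls 7 mm thick: rim to 16 mm above the worktop, back board (+x side) to 35 mm. Origin: centre of underside; -x is its front. Three flush grey felt pads, 66 mm in diameter, lie on its floor in its frame: front left (-22, +42), front right (-22, -42), back (+30, 0) mm. Gap between mill and jar about 33 mm.
- side_tray: Fixed flat wooden tray, empty at the start: 220 mm (x) by 140 mm (y), floor 8 mm thick, rim all round up to 16 mm above the worktop, walls 7 mm thick, no pads. Origin at the centre of its underside, its long side along its x. Anywhere on its floor is good.
- coaster: Fixed round coaster of dark wood, 92 mm in diameter, 8 mm thick. Origin at the centre of its underside.
- jam_pot: Bystander: loose jam jar with a metal cap, 61 mm in diameter, 95 mm high, beyond the work. Origin at the centre of its underside. A wall cabinet hangs over it, from 0.40 m above the worktop upward, its front face at x = 0.71 m.
- mug: Bystander: loose striped mug with a handle, 86 mm by 120 mm, 101 mm high, beyond the work. Origin at the centre of its underside.

How it is judged:
By the outcome, as a careful person would: the job done as asked, in the order asked, and still so for the second after the job is handed in, with the robot touching nothing.
It also fails if it takes over 125 s, if anything falls off the work surface, if the arm or the gripper's body presses on something with over 40 N, if the wrist force passes 120 N, or if a joint passes its speed limit or range.

## Working session

There is one attempt and no reset: what is moved stays moved. The work goes in short steps, Python scripts to look and compute and a tool call to move; the robot and the scene stay as the last step left them, time stands still between calls to the robot, and variables do not carry over. Pictures are saved under pics/ and viewed, at most 14 in all, crops included, and the job is handed in when it is done.

Besides the shell and the picture viewer there is one more tool, called after "Request:" in YAML: its name, and indented under it one key for each argument. step_arm: Moves the arm, as the interface text tells. Its arguments: {"type":"object","properties":{"plan":{"type":"array"},"squeeze":{"type":"number"}},"required":["plan"]}

```bash
mkdir -p pics; ls
python3 - <<'E'
from rig import *
import cv2,pickle
d={}
for n in("scene","top"):
    c=capture(n);d[n]=c
    cv2.imwrite(f"pics/{n}0.png",c["color"][:,:,::-1])
    print(n,c["vertical_fov"],c["cx"],c["cy"],c["rvec"],c["tvec"])
pickle.dump(d,open("d0.pkl","wb"))
print(sense())
E
```

```text
pics
scene 54.23870352661317 314.59777333277736 239.10426819035433 [ 2.13259305 -0.63758433  0.30261813] [-433.14273827  305.79635097  628.35779467]
top 45.50287386260193 316.74647408485856 237.6789088744331 [ 2.22045353 -2.15947167  0.07333437] [ 126.46152523  593.54362943 1070.09544586]
{'time_s': 0.1, 'joints': array([ 9.48638580e-01,  3.13363968e-01,  1.49833922e+00,  8.50715543e-06,
        1.33099583e+00, -2.23411450e-01]), 'dq': array([-1.35497208e-03, -1.32808187e-03, -1.44505542e-03,  4.64898085e-04,
       -3.04873322e-04, -1.56200030e-05]), 'tau': array([ 4.26265920e-03, -4.12896824e+01, -2.60137957e+01, -4.76819821e-05,
        3.01081323e-03,  4.38551399e-05]), 'eef_pos': array([203.76826216, 483.68756633, 303.41588859]), 'ee_rot': array([-2.30739765e-04,  1.98055898e-01,  9.80190571e-01, -5.02781093e-04]), 'force': array([0.54172433, 0.84032293, 0.12260639]), 'wrist_torque': array([-0.01272783, -0.00332803,  0.0038344 ]), 'grip_force': 0.0, 'grip_width': 0.9997790453746973}
```

View pics/scene0.png

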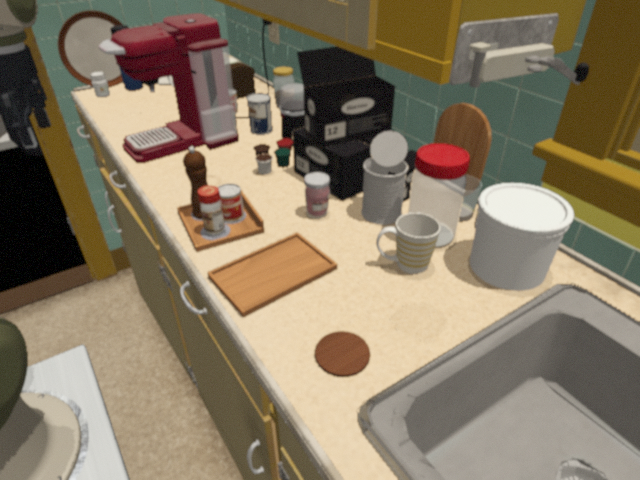

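View pics/top0.png

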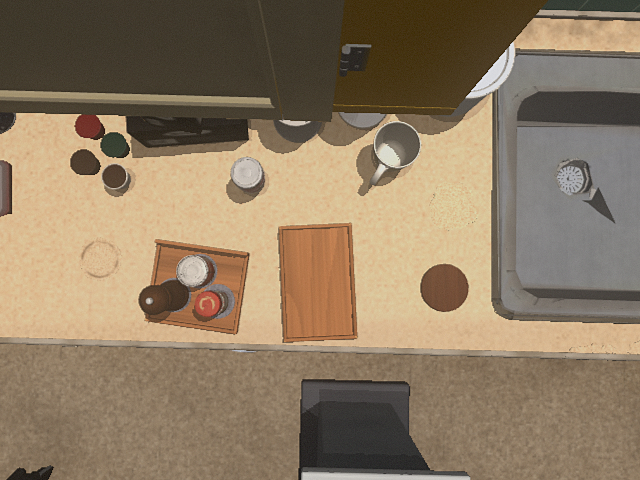

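The scene picture shows the mill at (195,180), jar (210,210), tin (230,203), tray (272,272) and coaster (342,353). In the top picture: mill head (152,299), jar cap (208,304), tin (195,270), rack centre (197,287), tray (317,282), coaster (444,287).

```bash
cat > h.py <<'E'
import numpy as np,cv2
from scipy.spatial.transform import Rotation as R
def cam(c):
    f=c["color"].shape[0]/2/np.tan(np.radians(c["vertical_fov"])/2)
    M=cv2.Rodrigues(np.array(c["rvec"],float))[0]; t=np.array(c["tvec"],float).ravel()
    return f,M,t
def ray(c,u,v,z):
    f,M,t=cam(c); d=M.T@np.array([(u-c["cx"])/f,(v-c["cy"])/f,1.]); o=-M.T@t
    return o+d*(z-o[2])/d[2]
def cloud(c):
    f,M,t=cam(c); v,u=np.mgrid[:480,:640]; D=c["depth"].astype(float)
    P=np.stack([(u-c["cx"])/f*D,(v-c["cy"])/f*D,D],-1)-t
    P=P@M; P[D==0]=np.nan
    return P
def pix(c,p):
    f,M,t=cam(c); q=M@np.array(p,float)+t
    return q[0]/q[2]*f+c["cx"],q[1]/q[2]*f+c["cy"]
E
python3 - <<'E'
import pickle;from h import *
d=pickle.load(open("d0.pkl","rb"));c=d["top"];P=cloud(c);Z=P[...,2]
print("cam",-cam(c)[1].T@cam(c)[2])
hsv=cv2.cvtColor(c["color"],cv2.COLOR_RGB2HSV)
for n,(u,v) in dict(mill=(152,299),jar=(208,304),tin=(195,270),table=(100,300),tray=(317,282),coast=(444,287),jam=(247,174),floor=(222,318)).items(): print(n,P[v,u].round(),ray(c,u,v,P[v,u,2])[:2].round(),hsv[v,u],c["color"][v,u])
def blob(box,lo,hi,n):
    m=np.zeros(Z.shape,np.uint8);x0,y0,x1,y1=box
    m[y0:y1,x0:x1]=((Z>lo)&(Z<hi))[y0:y1,x0:x1]
    k=cv2.findContours(m,cv2.RETR_EXTERNAL,cv2.CHAIN_APPROX_NONE)[0];k=max(k,key=cv2.contourArea)
    (a,b),r=cv2.minEnclosingCircle(k);z=np.median(Z[m>0]);q=P[m>0]
    print(n,"px",a,b,r,"z",z,"xy",ray(c,a,b,z)[:2].round(1),"mean",q[:,:2].mean(0).round(1),"diam",2*np.linalg.norm(ray(c,a+r,b,z)-ray(c,a,b,z)))
    return k
blob((120,260,190,330),150,200,"mill")
blob((185,280,235,325),100,125,"jar")
blob((170,250,220,292),68,95,"tin")
blob((410,255,480,320),4,14,"coaster")
for n,box in dict(rack=(135,230,260,340),tray=(268,215,365,350)).items():
    m=np.zeros(Z.shape,np.uint8);x0,y0,x1,y1=box
    m[y0:y1,x0:x1]=((Z>4)&(Z<45))[y0:y1,x0:x1]
    m=cv2.morphologyEx(m,cv2.MORPH_OPEN,np.ones((3,3)))
    k=max(cv2.findContours(m,cv2.RETR_EXTERNAL,cv2.CHAIN_APPROX_NONE)[0],key=cv2.contourArea)
    ww=np.array([ray(c,*p[0],16)[:2] for p in k],np.float32)
    print(n,cv2.minAreaRect(k),cv2.minAreaRect(ww))
    vis=c["color"][:,:,::-1].copy()if n=="rack" else vis
    cv2.drawContours(vis,[k],-1,(0,255,0),1)
cv2.imwrite("pics/c1.png",cv2.resize(vis[220:350,120:480],None,fx=2.2,fy=2.2))
E
```

```text
cam [ 519.97730146  145.02976879 1105.43240082]
mill [473. 408. 171.] [473. 408.] [ 14  42 115] [115 105  96]
jar [464. 327. 114.] [464. 327.] [  5 153 188] [188  95  75]
tin [522. 361.  73.] [522. 361.] [ 14  30 207] [207 194 183]
table [459. 556.  -1.] [459. 556.] [ 17  77 221] [221 192 154]
tray [506. 140.   9.] [506. 140.] [ 12 151 181] [181 117  74]
coast [ 503. -103.    7.] [ 503. -103.] [ 11 126 111] [111  76  56]
jam [695. 271.  94.] [695. 271.] [ 15  18 202] [202 195 188]
floor [432. 319.   8.] [432. 319.] [ 12 144 174] [174 115  76]
mill px 152.75103759765625 299.27593994140625 14.894936561584473 z 161.38538456561335 xy [471.9 409.2] mean [472.  409.6] diam 48.80627458737287
jar px 207.5 303.3461608886719 13.601032257080078 z 113.68229639595785 xy [465.1 328.1] mean [465.2 328.2] diam 46.82993571575573
tin px 192.07691955566406 270.30767822265625 16.49557113647461 z 76.88095237935038 xy [521.2 364.9] mean [519.8 366.3] diam 59.110183241405714
coaster px 444.2096862792969 287.6385192871094 24.626253128051758 z 7.493598811728896 xy [ 501.6 -103.5] mean [ 502.1 -103.1] diam 94.32845400538609
rack ((196.11001586914062, 286.2300109863281), (94.75230407714844, 82.73148345947266), 8.130102157592773) ((491.8675231933594, 369.77496337890625), (180.89120483398438, 156.09130859375), 83.5123519897461)
tray ((317.28680419921875, 281.9169006347656), (115.9676513671875, 73.89685821533203), 87.33700561523438) ((506.655029296875, 139.6743621826172), (219.4296417236328, 139.64520263671875), 4.319948196411133)
```

View pics/c1.png

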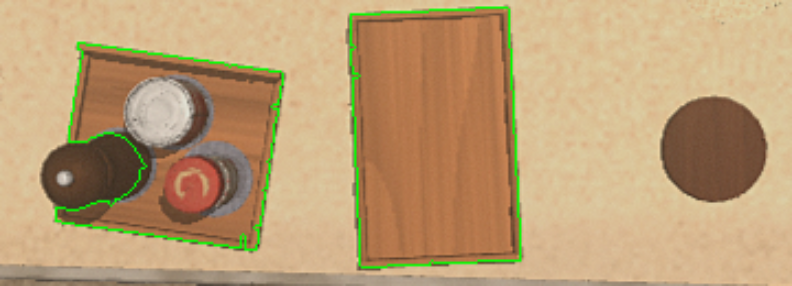

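The contours sit on the rim edges of rack and tray. Heights and sizes agree with the given ones. The rack yaw is about -6.5° with its centre near (491, 367), and all three objects agree with it. I'll go above the mill with the fingers closing along the rack's y.

Request:
step_arm:
  plan:
    - {"offset": [-3,0.4,-0.4],"rot": [0,0,-2],"gripper": 8.5}
    - {"offset": [-6.5,0.9,-0.8],"rot": [0,0,-4],"gripper": 8.5}
    - {"offset": [-10.5,1.4,-1.2],"rot": [0,0,-7],"gripper": 8.5}
    - {"offset": [-14.5,1.9,-1.6],"rot": [0,0,-10],"gripper": 8.5}
    - {"offset": [-18.5,2.5,-1.6],"rot": [0,0,-13],"gripper": 8.5}
    - {"offset": [-22.5,3,-1.6],"rot": [0,0,-16.5],"gripper": 8.5}
    - {"offset": [-25.7,3.4,-1.6],"rot": [0,0,-16.5],"gripper": 8.5}
    - {"offset": [-27.7,3.7,-1.6],"rot": [0,0,-16.5],"gripper": 8.5}
    - {"offset": [-27.7,3.7,-1.6],"rot": [0,0,-16.5],"gripper": 8.5}
    - {"offset": [-27.7,3.7,-1.6],"rot": [0,0,-16.5],"gripper": 8.5}
  squeeze: 40

```text
time_s: 1.1
eef_pos: [473.2, 410.4, 319.4]
ee_rot: [-0.001, 0.056, 0.998, -0.0]
force: [0.8, 0.2, -0.0]
grip_width: 0.995
grip_force: 0.0
```

```bash
cat >> h.py <<'E'
def go(s,x,y,z,yaw=None):
    w,a,b,c=s["ee_rot"];r=R.from_quat([a,b,c,w]);M=r.as_matrix()
    d=M.T@(np.array([x,y,z])-s["eef_pos"])
    print("tcp",s["eef_pos"].round(1),"yaw of tool y",np.degrees(np.arctan2(M[1,1],M[0,1])).round(1),"tilt",np.degrees(np.arccos(-M[2,2])).round(2),"F",s["force"].round(1),"grip",s["grip_width"]*85.4,s["grip_force"],"t",s["time_s"],"q",s["joints"].round(2))
    print("offset cm",(d/10).round(2))
E
python3 - <<'E'
from rig import *;from h import *
import pickle
c=pickle.load(open("d0.pkl","rb"))
s=sense();go(s,473,410,190)
t=c["top"];print("knob",ray(t,150,298,176))
sc=c["scene"];im=sc["color"][:,:,::-1].copy()
for p in [(473,410,178),(473,410,8),(465,328,114),(465,328,8),(521.5,364.5,80),(521.5,364.5,8)]:
    u,v=pix(sc,p);cv2.drawMarker(im,(int(u),int(v)),(0,255,0),0,5,1)
    tt=pix(t,p);print(p,(round(u,1),round(v,1)),np.round(tt,1))
cv2.imwrite("pics/c2.png",cv2.resize(im[140:250,165:275],None,fx=5,fy=5,interpolation=cv2.INTER_CUBIC))
E
```

```text
tcp [473.2 410.4 319.4] yaw of tool y 83.6 tilt 0.07 F [ 0.8  0.2 -0. ] grip 84.9312641536394 0.0 t 1.1 q [ 0.53  0.53  1.13  0.    1.48 -0.93]
offset cm [ 1.000e-02 -3.000e-02  1.294e+01]
knob [474.59906037 409.68090919 176.        ]
(473, 410, 178) (np.float64(192.7), np.float64(147.0)) [149.4 299. ]
(473, 410, 8) (np.float64(204.8), np.float64(213.3)) [175.1 295.2]
(465, 328, 114) (np.float64(208.5), np.float64(190.1)) [207.5 303.4]
(465, 328, 8) (np.float64(215.6), np.float64(231.2)) [217.9 300.6]
(521.5, 364.5, 80) (np.float64(228.0), np.float64(189.1)) [191.9 270.1]
(521.5, 364.5, 8) (np.float64(231.8), np.float64(215.8)) [200.  270.4]
```

View pics/c2.png

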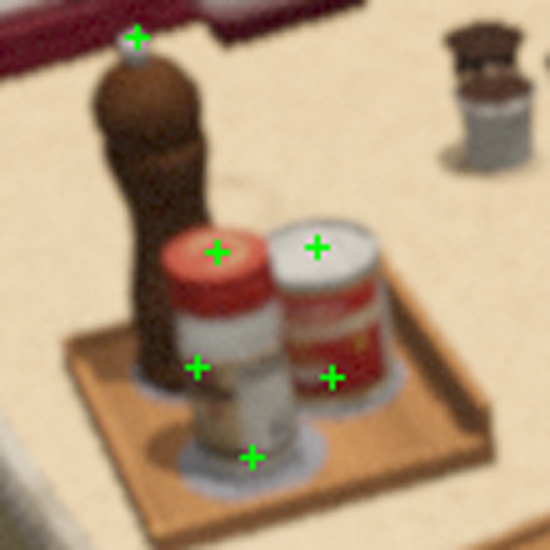

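The markers land on the knob (193,147), jar cap (208,190) and tin lid (228,189), so the estimates hold. Descending on the mill and gripping.

Request:
step_arm:
  plan:
    - {"offset": [0,0,3],"rot": [0,0,0],"gripper": 8.5}
    - {"offset": [0,0,7],"rot": [0,0,0],"gripper": 8.5}
    - {"offset": [0,0,11],"rot": [0,0,0],"gripper": 8.5}
    - {"offset": [0,0,13],"rot": [0,0,0],"gripper": 8.5}
    - {"offset": [0,0,13.4],"rot": [0,0,0],"gripper": 8.5}
    - {"offset": [0,0,13.4],"rot": [0,0,0],"gripper": 7}
    - {"offset": [0,0,13.4],"rot": [0,0,0],"gripper": 6}
    - {"offset": [0,0,13.4],"rot": [0,0,0],"gripper": 4}
    - {"offset": [0,0,13.4],"rot": [0,0,0],"gripper": 4}
    - {"offset": [0,0,13.4],"rot": [0,0,0],"gripper": 4}
    - {"offset": [0,0,13.4],"rot": [0,0,0],"gripper": 4}
  squeeze: 40

```text
time_s: 2.2
eef_pos: [473.8, 410.9, 187.8]
ee_rot: [0.001, 0.055, 0.998, 0.001]
force: [-0.6, 2.2, 6.6]
grip_width: 0.549
grip_force: 41.2
```

Request:
step_arm:
  plan:
    - {"offset": [0,0,-0.5],"rot": [0,0,0],"gripper": 3.5}
    - {"offset": [0,0,-1.5],"rot": [0,0,0],"gripper": 3.5}
    - {"offset": [0,0,-3.5],"rot": [0,0,0],"gripper": 3.5}
    - {"offset": [0,0,-6],"rot": [0,0,0],"gripper": 3.5}
    - {"offset": [0,0,-9],"rot": [0,0,0],"gripper": 3.5}
    - {"offset": [0,0,-12],"rot": [0,0,0],"gripper": 3.5}
    - {"offset": [0,0,-14],"rot": [0,0,0],"gripper": 3.5}
    - {"offset": [0,0,-14],"rot": [0,0,0],"gripper": 3.5}
  squeeze: 50

```text
time_s: 3.0
eef_pos: [473.9, 410.5, 329.4]
ee_rot: [0.002, 0.055, 0.998, 0.002]
force: [0.9, 0.4, -1.8]
grip_width: 0.547
grip_force: 51.6
```

Run:
```python
from rig import *;from h import *
go(sense(),561,144,325)
c=capture("scene");cv2.imwrite("pics/s2.png",c["color"][60:300,100:420,::-1])
```

```text
tcp [473.9 410.5 329.4] yaw of tool y 83.6 tilt 0.33 F [ 0.9  0.4 -1.8] grip 46.74443425015798 51.59262817493982 t 3.0 q [ 0.53  0.53  1.12 -0.    1.49 -0.93]
offset cm [-11.61 -25.52   0.41]
```

View pics/s2.png

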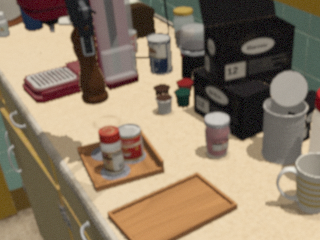

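The mill hangs upright in the gripper at crop (92,70). The jar and tin stand undisturbed.

Request:
step_arm:
  plan:
    - {"offset": [-0.5,-1,0],"rot": [0,0,0],"gripper": 3.5}
    - {"offset": [-1.4,-3,0],"rot": [0,0,0],"gripper": 3.5}
    - {"offset": [-2.7,-6,0],"rot": [0,0,0],"gripper": 3.5}
    - {"offset": [-4.3,-9.5,0],"rot": [0,0,0],"gripper": 3.5}
    - {"offset": [-5.9,-13,0],"rot": [0,0,0],"gripper": 3.5}
    - {"offset": [-7.5,-16.5,0],"rot": [0,0,0],"gripper": 3.5}
    - {"offset": [-9.1,-20,0],"rot": [0,0,0],"gripper": 3.5}
    - {"offset": [-10.5,-23,0],"rot": [0,0,0],"gripper": 3.5}
    - {"offset": [-11.3,-24.8,0],"rot": [0,0,0],"gripper": 3.5}
    - {"offset": [-11.6,-25.5,0],"rot": [0,0,0],"gripper": 3.5}
    - {"offset": [-11.6,-25.5,0],"rot": [0,0,0],"gripper": 3.5}
    - {"offset": [-11.6,-25.5,0],"rot": [0,0,0],"gripper": 3.5}

```text
time_s: 4.25
eef_pos: [560.2, 144.7, 325.4]
ee_rot: [-0.001, 0.055, 0.998, 0.0]
force: [-0.3, -0.7, -1.9]
grip_width: 0.549
grip_force: 51.7
```

Request:
step_arm:
  plan:
    - {"offset": [0,0,1],"rot": [0,0,0],"gripper": 3.5}
    - {"offset": [0,0,3.5],"rot": [0,0,0],"gripper": 3.5}
    - {"offset": [0,0,6.5],"rot": [0,0,0],"gripper": 3.5}
    - {"offset": [0,0,9.5],"rot": [0,0,0],"gripper": 3.5}
    - {"offset": [0,0,11.5],"rot": [0,0,0],"gripper": 3.5}
    - {"offset": [0,0,12.6],"rot": [0,0,0],"gripper": 3.5}
    - {"offset": [0,0,13.2],"rot": [0,0,0],"gripper": 3.5}
    - {"offset": [0,0,13.2],"rot": [0,0,0],"gripper": 3.5}
    - {"offset": [0,0,13.2],"rot": [0,0,0],"gripper": 3.5}

```text
time_s: 5.15
eef_pos: [560.9, 144.3, 194.8]
ee_rot: [0.001, 0.055, 0.998, 0.0]
force: [0.2, -0.2, -1.3]
grip_width: 0.548
grip_force: 51.7
```

Run:
```python
from rig import *;from h import *
go(sense(),561,144,187.8)
```

```text
tcp [560.9 144.3 194.8] yaw of tool y 83.7 tilt 0.09 F [ 0.2 -0.2 -1.3] grip 46.78712302914677 51.71761788560616 t 5.15 q [ 0.05  0.53  1.47  0.    1.14 -1.41]
offset cm [-0.01 -0.02  0.7 ]
```

Request:
step_arm:
  plan:
    - {"offset": [0,0,0.2],"rot": [0,0,0],"gripper": 3.5}
    - {"offset": [0,0,0.4],"rot": [0,0,0],"gripper": 3.5}
    - {"offset": [0,0,0.5],"rot": [0,0,0],"gripper": 3.5}
    - {"offset": [0,0,0.5],"rot": [0,0,0],"gripper": 3.5}
    - {"offset": [0,0,0.5],"rot": [0,0,0],"gripper": 3.5}
    - {"offset": [0,0,0.5],"rot": [0,0,0],"gripper": 3.5}

```text
time_s: 5.75
eef_pos: [560.6, 144.0, 189.0]
ee_rot: [0.0, 0.055, 0.998, 0.0]
force: [0.3, -0.1, -1.6]
grip_width: 0.554
grip_force: 51.7
```

Request:
step_arm:
  plan:
    - {"offset": [0,0,0.1],"rot": [0,0,0],"gripper": 3.5}
    - {"offset": [0,0,0.15],"rot": [0,0,0],"gripper": 3.5}
    - {"offset": [0,0,0.2],"rot": [0,0,0],"gripper": 3.5}
    - {"offset": [0,0,0.2],"rot": [0,0,0],"gripper": 3.5}

```text
time_s: 6.15
eef_pos: [560.8, 144.1, 187.9]
ee_rot: [0.001, 0.055, 0.998, 0.0]
force: [-1.9, -0.5, 6.4]
grip_width: 0.552
grip_force: 52.4
```

Contact at TCP 187.9, as expected. Release gently and rise.

Request:
step_arm:
  plan:
    - {"offset": [0,0,0],"rot": [0,0,0],"gripper": 5.2}
    - {"offset": [0,0,0],"rot": [0,0,0],"gripper": 6}
    - {"offset": [0,0,0],"rot": [0,0,0],"gripper": 8}
    - {"offset": [0,0,0],"rot": [0,0,0],"gripper": 8.5}
    - {"offset": [0,0,0],"rot": [0,0,0],"gripper": 8.5}
    - {"offset": [0,0,-1],"rot": [0,0,0],"gripper": 8.5}
    - {"offset": [0,0,-4],"rot": [0,0,0],"gripper": 8.5}
    - {"offset": [0,0,-8],"rot": [0,0,0],"gripper": 8.5}
    - {"offset": [0,0,-10],"rot": [0,0,0],"gripper": 8.5}
    - {"offset": [0,0,-10],"rot": [0,0,0],"gripper": 8.5}

```text
time_s: 7.15
eef_pos: [561.3, 144.2, 290.8]
ee_rot: [0.003, 0.055, 0.998, 0.0]
force: [0.2, 0.5, 0.7]
grip_width: 0.997
grip_force: 0.0
```

```bash
cat > look.py <<'E'
from rig import *;from h import *
import sys
def blob(c,x,y,lo,hi,n,rad=45):
    P=cloud(c);Z=P[...,2]
    m=((Z>lo)&(Z<hi)&(np.hypot(P[...,0]-x,P[...,1]-y)<rad)).astype(np.uint8)
    k=max(cv2.findContours(m,cv2.RETR_EXTERNAL,cv2.CHAIN_APPROX_NONE)[0],key=cv2.contourArea,default=None)
    if k is None: return print(n,"none")
    (a,b),r=cv2.minEnclosingCircle(k);z=np.median(Z[m>0])
    print(n,"px",round(a),round(b),round(r,1),"z",z.round(1),"xy",ray(c,a,b,z)[:2].round(1))
E
python3 - <<'E'
from look import *
s=sense();go(s,465,328,290)
c=capture("top");cv2.imwrite("pics/t3.png",c["color"][200:350,100:500,::-1])
blob(c,561,144,150,182,"mill");blob(c,465,328,100,125,"jar",35);blob(c,521,365,68,95,"tin",40)
E
```

```text
tcp [561.3 144.2 290.8] yaw of tool y 83.7 tilt 0.38 F [0.2 0.5 0.7] grip 85.11189171731819 0.0 t 7.15 q [ 0.05  0.44  1.35 -0.    1.34 -1.41]
offset cm [11.6  17.21  0.02]
mill none
jar px 207 303 13.6 z 113.6 xy [465.4 328.2]
tin px 192 270 16.5 z 76.7 xy [521.5 365.1]
```

View pics/t3.png

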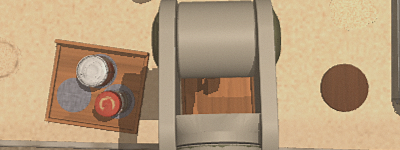

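The arm hides the mill at present, and the rack view shows the empty left pad at about (72,95) in the crop. Moving above the jar.

Request:
step_arm:
  plan:
    - {"offset": [1,1.5,0],"rot": [0,0,0],"gripper": 8.5}
    - {"offset": [3,4.5,0],"rot": [0,0,0],"gripper": 8.5}
    - {"offset": [5.5,8,0],"rot": [0,0,0],"gripper": 8.5}
    - {"offset": [8,12,0],"rot": [0,0,0],"gripper": 8.5}
    - {"offset": [10.3,15.3,0],"rot": [0,0,0],"gripper": 8.5}
    - {"offset": [11.6,17.2,0],"rot": [0,0,0],"gripper": 8.5}
    - {"offset": [11.6,17.2,0],"rot": [0,0,0],"gripper": 8.5}
    - {"offset": [11.6,17.2,0],"rot": [0,0,0],"gripper": 8.5}

```text
time_s: 8.0
eef_pos: [463.7, 328.1, 286.0]
ee_rot: [-0.001, 0.055, 0.998, -0.0]
force: [-0.6, 0.1, 0.3]
grip_width: 0.996
grip_force: 0.0
```

Run:
```python
from look import *
s=sense();go(s,465.2,328.2,137)
c=capture("top")
blob(c,561,144,140,182,"mill",60);P=cloud(c)
import pickle;pickle.dump(c,open("t4.pkl","wb"))
```

```text
tcp [463.7 328.1 286. ] yaw of tool y 83.7 tilt 0.1 F [-0.6  0.1  0.3] grip 85.03438477154265 0.0 t 8.0 q [ 0.41  0.42  1.39 -0.    1.33 -1.05]
offset cm [-0.17  0.04 14.9 ]
mill px 315 251 14.8 z 160.7 xy [558.1 145.9]
```

Request:
step_arm:
  plan:
    - {"offset": [-0.1,0,2],"rot": [0,0,0],"gripper": 8.5}
    - {"offset": [-0.1,0,6],"rot": [0,0,0],"gripper": 8.5}
    - {"offset": [-0.1,0,10],"rot": [0,0,0],"gripper": 8.5}
    - {"offset": [-0.1,0,13.5],"rot": [0,0,0],"gripper": 8.5}
    - {"offset": [-0.1,0,15.2],"rot": [0,0,0],"gripper": 8.5}
    - {"offset": [-0.1,0,15.5],"rot": [0,0,0],"gripper": 8.5}
    - {"offset": [-0.1,0,15.5],"rot": [0,0,0],"gripper": 7}
    - {"offset": [-0.1,0,15.5],"rot": [0,0,0],"gripper": 5.5}
    - {"offset": [-0.1,0,15.5],"rot": [0,0,0],"gripper": 3.5}
    - {"offset": [-0.1,0,15.5],"rot": [0,0,0],"gripper": 3.5}
    - {"offset": [-0.1,0,15.5],"rot": [0,0,0],"gripper": 3.5}
    - {"offset": [-0.1,0,15.5],"rot": [0,0,0],"gripper": 3.5}
  squeeze: 40

```text
time_s: 9.25
eef_pos: [465.9, 328.0, 133.2]
ee_rot: [0.001, 0.055, 0.998, 0.001]
force: [0.3, -0.1, 7.1]
grip_width: 0.502
grip_force: 39.7
```

Request:
step_arm:
  plan:
    - {"offset": [0,0,-0.5],"rot": [0,0,0],"gripper": 3.2}
    - {"offset": [0,0,-2],"rot": [0,0,0],"gripper": 3.2}
    - {"offset": [0,0,-5],"rot": [0,0,0],"gripper": 3.2}
    - {"offset": [0,0,-8],"rot": [0,0,0],"gripper": 3.2}
    - {"offset": [0,0,-10],"rot": [0,0,0],"gripper": 3.2}
    - {"offset": [0,0,-10],"rot": [0,0,0],"gripper": 3.2}

```text
time_s: 9.85
eef_pos: [465.9, 328.1, 234.7]
ee_rot: [0.002, 0.055, 0.998, 0.001]
force: [0.1, -0.1, -1.5]
grip_width: 0.503
grip_force: 41.0
```

Run:
```python
from look import *
s=sense();go(s,453,136,230)
```

```text
tcp [465.9 328.1 234.7] yaw of tool y 83.7 tilt 0.29 F [ 0.1 -0.1 -1.5] grip 42.93790534462322 41.01744064944796 t 9.85 q [ 0.41  0.47  1.46  0.    1.21 -1.05]
offset cm [ -0.84 -19.23   0.42]
```

Request:
step_arm:
  plan:
    - {"offset": [0,-1,0],"rot": [0,0,0],"gripper": 3.2}
    - {"offset": [-0.1,-3.5,0],"rot": [0,0,0],"gripper": 3.2}
    - {"offset": [-0.3,-7,0],"rot": [0,0,0],"gripper": 3.2}
    - {"offset": [-0.4,-10.5,0],"rot": [0,0,0],"gripper": 3.2}
    - {"offset": [-0.6,-14,0],"rot": [0,0,0],"gripper": 3.2}
    - {"offset": [-0.7,-17,0],"rot": [0,0,0],"gripper": 3.2}
    - {"offset": [-0.8,-18.7,0],"rot": [0,0,0],"gripper": 3.2}
    - {"offset": [-0.8,-19.2,0],"rot": [0,0,0],"gripper": 3.2}
    - {"offset": [-0.8,-19.2,0],"rot": [0,0,0],"gripper": 3.2}

```text
time_s: 10.75
eef_pos: [451.6, 135.6, 231.0]
ee_rot: [-0.001, 0.056, 0.998, -0.0]
force: [-0.6, 1.1, -1.7]
grip_width: 0.505
grip_force: 41.1
```

Request:
step_arm:
  plan:
    - {"offset": [0,0,1],"rot": [0,0,0],"gripper": 3.2}
    - {"offset": [0,0,3],"rot": [0,0,0],"gripper": 3.2}
    - {"offset": [0,0,6],"rot": [0,0,0],"gripper": 3.2}
    - {"offset": [0,0,8],"rot": [0,0,0],"gripper": 3.2}
    - {"offset": [0,0,9],"rot": [0,0,0],"gripper": 3.2}
    - {"offset": [0,0,9.2],"rot": [0,0,0],"gripper": 3.2}
    - {"offset": [0,0,9.2],"rot": [0,0,0],"gripper": 3.2}
    - {"offset": [0,0,9.2],"rot": [0,0,0],"gripper": 3.2}

```text
time_s: 11.55
eef_pos: [452.4, 136.2, 140.7]
ee_rot: [0.001, 0.055, 0.998, 0.0]
force: [-0.3, 0.6, -2.1]
grip_width: 0.496
grip_force: 41.1
```

Request:
step_arm:
  plan:
    - {"offset": [0,0,0.2],"rot": [0,0,0],"gripper": 3.2}
    - {"offset": [0,0,0.4],"rot": [0,0,0],"gripper": 3.2}
    - {"offset": [0,0,0.5],"rot": [0,0,0],"gripper": 3.2}
    - {"offset": [0,0,0.6],"rot": [0,0,0],"gripper": 3.2}
    - {"offset": [0,0,0.65],"rot": [0,0,0],"gripper": 3.2}
    - {"offset": [0,0,0.65],"rot": [0,0,0],"gripper": 3.2}
    - {"offset": [0,0,0.65],"rot": [0,0,0],"gripper": 3.2}

```text
time_s: 12.25
eef_pos: [452.1, 136.0, 133.4]
ee_rot: [0.0, 0.055, 0.998, -0.0]
force: [0.5, -0.2, -0.8]
grip_width: 0.504
grip_force: 41.1
```

Weight is just being taken up at TCP 133.4. Release, rise.

Request:
step_arm:
  plan:
    - {"offset": [0,0,0.1],"rot": [0,0,0],"gripper": 3.2}
    - {"offset": [0,0,0.1],"rot": [0,0,0],"gripper": 4.8}
    - {"offset": [0,0,0.1],"rot": [0,0,0],"gripper": 5.5}
    - {"offset": [0,0,0.1],"rot": [0,0,0],"gripper": 8}
    - {"offset": [0,0,0.1],"rot": [0,0,0],"gripper": 8.5}
    - {"offset": [0,0,0.1],"rot": [0,0,0],"gripper": 8.5}
    - {"offset": [0,0,-2],"rot": [0,0,0],"gripper": 8.5}
    - {"offset": [0,0,-6],"rot": [0,0,0],"gripper": 8.5}
    - {"offset": [0,0,-10],"rot": [0,0,0],"gripper": 8.5}
    - {"offset": [0,0,-12],"rot": [0,0,0],"gripper": 8.5}
    - {"offset": [0,0,-12],"rot": [0,0,0],"gripper": 8.5}

```text
time_s: 13.35
eef_pos: [452.8, 136.1, 256.0]
ee_rot: [0.003, 0.055, 0.998, 0.0]
force: [-0.2, -0.1, -0.6]
grip_width: 0.989
grip_force: 0.0
```

Run:
```python
from look import *
import pickle
s=sense();go(s,521,365.3,260)
c=capture("top");pickle.dump(c,open("t5.pkl","wb"))
cv2.imwrite("pics/t5.png",cv2.resize(c["color"][225:345,130:260,::-1],None,fx=5,fy=5,interpolation=cv2.INTER_CUBIC))
blob(c,521,365,68,95,"tin",40)
```

```text
tcp [452.8 136.1 256. ] yaw of tool y 83.7 tilt 0.32 F [-0.2 -0.1 -0.6] grip 84.49014901654454 0.0 t 13.35 q [ 0.04  0.24  1.72  0.    1.17 -1.42]
offset cm [-4.25 23.53 -0.35]
tin px 192 270 16.5 z 76.9 xy [521.2 364.9]
```

View pics/t5.png

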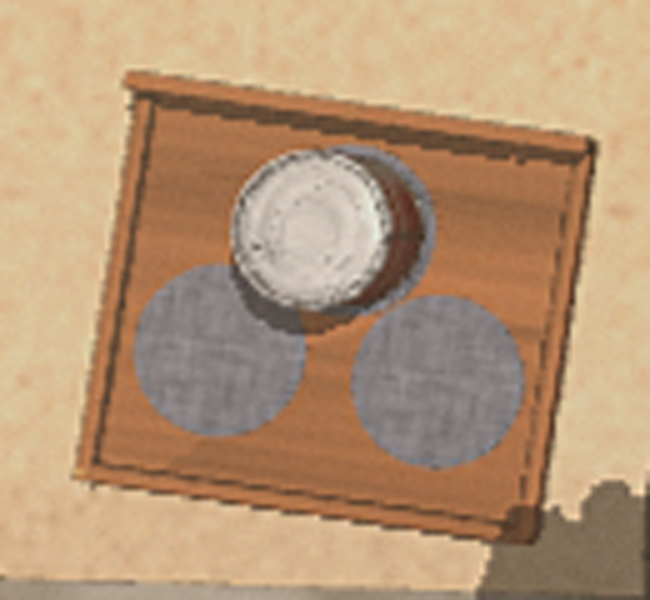

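Both front pads are now bare: left at crop (219,350) and right at crop (437,381), i.e. full-picture (173.8,295) and (217.4,301.3). Tin at (192,270). Going over the tin, and computing the pads.

Request:
step_arm:
  plan:
    - {"offset": [-0.2,1,-0.4],"rot": [0,0,0],"gripper": 8.5}
    - {"offset": [-0.6,3.5,-0.4],"rot": [0,0,0],"gripper": 8.5}
    - {"offset": [-1.3,7,-0.4],"rot": [0,0,0],"gripper": 8.5}
    - {"offset": [-2,11,-0.4],"rot": [0,0,0],"gripper": 8.5}
    - {"offset": [-2.7,15,-0.4],"rot": [0,0,0],"gripper": 8.5}
    - {"offset": [-3.4,19,-0.4],"rot": [0,0,0],"gripper": 8.5}
    - {"offset": [-4,22,-0.4],"rot": [0,0,0],"gripper": 8.5}
    - {"offset": [-4.3,23.4,-0.4],"rot": [0,0,0],"gripper": 8.5}
    - {"offset": [-4.3,23.5,-0.4],"rot": [0,0,0],"gripper": 8.5}
    - {"offset": [-4.3,23.5,-0.4],"rot": [0,0,0],"gripper": 8.5}

```text
time_s: 14.4
eef_pos: [520.4, 364.9, 256.1]
ee_rot: [-0.001, 0.055, 0.998, -0.001]
force: [0.2, -0.3, 0.1]
grip_width: 0.993
grip_force: 0.0
```

Run:
```python
from look import *
import pickle
s=sense();go(s,521.2,364.5,101)
c=pickle.load(open("t5.pkl","rb"))
hsv=cv2.cvtColor(c["color"],cv2.COLOR_RGB2HSV)
m=(hsv[...,1]<60).astype(np.uint8)
for n,u,v in(("L",174,295),("R",217,301)):
    w=np.zeros_like(m);w[v-22:v+23,u-22:u+23]=m[v-22:v+23,u-22:u+23];w=cv2.morphologyEx(w,cv2.MORPH_OPEN,np.ones((3,3)))
    k=max(cv2.findContours(w,cv2.RETR_EXTERNAL,cv2.CHAIN_APPROX_NONE)[0],key=cv2.contourArea)
    e=cv2.minEnclosingCircle(k);p=ray(c,*e[0],8);print(n,e,p.round(1),"eye",ray(c,*((173.6,294.9) if n=="L" else (217.3,301.1)),8).round(1))
c=capture("top");blob(c,453,136,100,125,"jar",35);blob(c,561,145,140,182,"mill",60)
```

```text
tcp [520.4 364.9 256.1] yaw of tool y 83.7 tilt 0.12 F [ 0.2 -0.3  0.1] grip 84.80556734851629 0.0 t 14.4 q [ 0.43  0.6   1.2  -0.    1.35 -1.03]
offset cm [-1.100e-01 -1.000e-02  1.551e+01]
L ((178.94117736816406, 290.058837890625), 24.124927520751953) [483.  403.1   8. ] eye [473.5 412.8   8. ]
R ((217.1497344970703, 300.8466491699219), 17.28449058532715) [464.5 329.4   8. ] eye [464.1 329.1   8. ]
jar px 318 314 13.1 z 113.8 xy [451.7 137.9]
mill px 315 251 14.8 z 160.4 xy [558.1 146. ]
```

Request:
step_arm:
  plan:
    - {"offset": [-0.1,0,2],"rot": [0,0,0],"gripper": 8.5}
    - {"offset": [-0.1,0,6],"rot": [0,0,0],"gripper": 8.5}
    - {"offset": [-0.1,0,10],"rot": [0,0,0],"gripper": 8.5}
    - {"offset": [-0.1,0,13.5],"rot": [0,0,0],"gripper": 8.5}
    - {"offset": [-0.1,0,15.2],"rot": [0,0,0],"gripper": 8.5}
    - {"offset": [-0.1,0,15.7],"rot": [0,0,0],"gripper": 8.5}
    - {"offset": [-0.1,0,15.7],"rot": [0,0,0],"gripper": 7}
    - {"offset": [-0.1,0,15.7],"rot": [0,0,0],"gripper": 6}
    - {"offset": [-0.1,0,15.7],"rot": [0,0,0],"gripper": 4.5}
    - {"offset": [-0.1,0,15.7],"rot": [0,0,0],"gripper": 4.5}
    - {"offset": [-0.1,0,15.7],"rot": [0,0,0],"gripper": 4.5}
    - {"offset": [-0.1,0,15.7],"rot": [0,0,0],"gripper": 4.5}
  squeeze: 40

```text
time_s: 15.65
eef_pos: [522.4, 364.8, 102.2]
ee_rot: [0.001, 0.055, 0.998, 0.0]
force: [-0.1, -1.8, 6.8]
grip_width: 0.658
grip_force: 43.1
```

Request:
step_arm:
  plan:
    - {"offset": [0,0,-0.5],"rot": [0,0,0],"gripper": 4.5}
    - {"offset": [0,0,-2],"rot": [0,0,0],"gripper": 4.5}
    - {"offset": [0,0,-5],"rot": [0,0,0],"gripper": 4.5}
    - {"offset": [0,0,-9],"rot": [0,0,0],"gripper": 4.5}
    - {"offset": [0,0,-13],"rot": [0,0,0],"gripper": 4.5}
    - {"offset": [0,0,-17],"rot": [0,0,0],"gripper": 4.5}
    - {"offset": [0,0,-19.5],"rot": [0,0,0],"gripper": 4.5}
    - {"offset": [0,0,-20],"rot": [0,0,0],"gripper": 4.5}
    - {"offset": [0,0,-20],"rot": [0,0,0],"gripper": 4.5}

```text
time_s: 16.55
eef_pos: [521.6, 364.7, 300.7]
ee_rot: [0.0, 0.055, 0.998, 0.0]
force: [-0.7, 0.6, -3.5]
grip_width: 0.666
grip_force: 43.3
```

Run:
```python
from look import *
s=sense();go(s,502,-105,300)
```

```text
tcp [521.6 364.7 300.7] yaw of tool y 83.7 tilt 0.04 F [-0.7  0.6 -3.5] grip 56.86138944397838 43.29762876033783 t 16.55 q [ 0.43  0.57  1.13  0.    1.45 -1.03]
offset cm [ -3.24 -46.9    0.05]
```

Request:
step_arm:
  plan:
    - {"offset": [0,-1,0],"rot": [0,0,0],"gripper": 4.5}
    - {"offset": [-0.2,-3.5,0],"rot": [0,0,0],"gripper": 4.5}
    - {"offset": [-0.5,-7.5,0],"rot": [0,0,0],"gripper": 4.5}
    - {"offset": [-0.8,-11.5,0],"rot": [0,0,0],"gripper": 4.5}
    - {"offset": [-1.1,-15.5,0],"rot": [0,0,0],"gripper": 4.5}
    - {"offset": [-1.4,-19.5,0],"rot": [0,0,0],"gripper": 4.5}
    - {"offset": [-1.6,-23.5,0],"rot": [0,0,0],"gripper": 4.5}
    - {"offset": [-1.9,-27.5,0],"rot": [0,0,0],"gripper": 4.5}
    - {"offset": [-2.2,-31.5,0],"rot": [0,0,0],"gripper": 4.5}
    - {"offset": [-2.5,-35.5,0],"rot": [0,0,0],"gripper": 4.5}
    - {"offset": [-2.7,-39,0],"rot": [0,0,0],"gripper": 4.5}
    - {"offset": [-3,-42,0],"rot": [0,0,0],"gripper": 4.5}

```text
time_s: 17.75
eef_pos: [503.9, -58.0, 298.8]
ee_rot: [-0.002, 0.056, 0.998, 0.0]
force: [1.2, -0.8, -2.1]
grip_width: 0.658
grip_force: 43.4
```

Request:
step_arm:
  plan:
    - {"offset": [-0.1,-2.5,0],"rot": [0,0,0],"gripper": 4.5}
    - {"offset": [-0.2,-4.4,0],"rot": [0,0,1],"gripper": 4.5}
    - {"offset": [-0.2,-4.9,1],"rot": [0,0,0],"gripper": 4.5}
    - {"offset": [-0.2,-4.9,3],"rot": [0,0,0],"gripper": 4.5}
    - {"offset": [-0.2,-4.9,6],"rot": [0,0,0],"gripper": 4.5}
    - {"offset": [-0.2,-4.9,9],"rot": [0,0,0],"gripper": 4.5}
    - {"offset": [-0.2,-4.9,12],"rot": [0,0,0],"gripper": 4.5}
    - {"offset": [-0.2,-4.9,15],"rot": [0,0,0],"gripper": 4.5}
    - {"offset": [-0.2,-4.9,16.5],"rot": [0,0,0],"gripper": 4.5}
    - {"offset": [-0.2,-4.9,17],"rot": [0,0,0],"gripper": 4.5}
    - {"offset": [-0.2,-4.9,17],"rot": [0,0,0],"gripper": 4.5}

```text
time_s: 18.85
eef_pos: [501.0, -104.4, 129.5]
ee_rot: [-0.001, 0.055, 0.998, 0.0]
force: [-0.1, -0.3, -1.9]
grip_width: 0.662
grip_force: 43.4
```

Run:
```python
from look import *
s=sense();go(s,502,-105,102.2)
c=capture("scene");cv2.imwrite("pics/s6.png",cv2.resize(c["color"][180:420,140:460,::-1],None,fx=2,fy=2))
```

```text
tcp [ 501.  -104.4  129.5] yaw of tool y 83.7 tilt 0.13 F [-0.1 -0.3 -1.9] grip 56.527672752048176 43.387452363967896 t 18.85 q [-0.43  0.5   1.74  0.    0.91 -1.9 ]
offset cm [-0.11 -0.05  2.73]
```

View pics/s6.png

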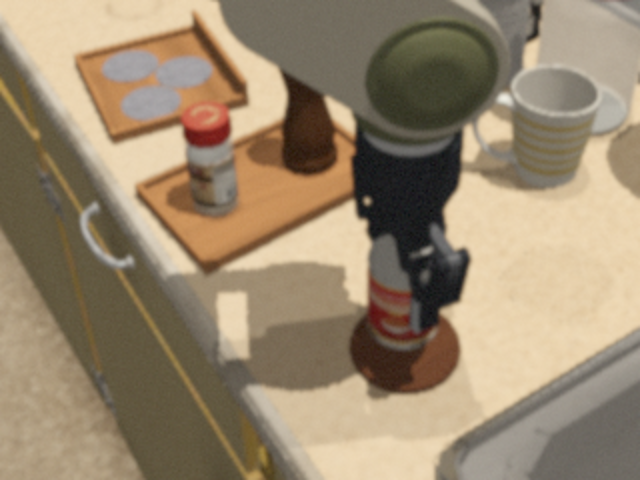

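Mill (305,135) and jar (212,160) stand in the tray, the rack is empty, and the tin hangs over the coaster (405,345). Lower it.

Request:
step_arm:
  plan:
    - {"offset": [-0.1,0,0.5],"rot": [0,0,0],"gripper": 4.5}
    - {"offset": [-0.1,0,1.2],"rot": [0,0,0],"gripper": 4.5}
    - {"offset": [-0.1,0,1.8],"rot": [0,0,0],"gripper": 4.5}
    - {"offset": [-0.1,0,2.2],"rot": [0,0,0],"gripper": 4.5}
    - {"offset": [-0.1,0,2.4],"rot": [0,0,0],"gripper": 4.5}
    - {"offset": [-0.1,0,2.4],"rot": [0,0,0],"gripper": 4.5}
    - {"offset": [-0.1,0,2.4],"rot": [0,0,0],"gripper": 4.5}
    - {"offset": [-0.1,0,2.4],"rot": [0,0,0],"gripper": 4.5}

```text
time_s: 19.7
eef_pos: [502.8, -105.1, 106.6]
ee_rot: [0.0, 0.055, 0.998, -0.0]
force: [-0.1, 0.3, -2.1]
grip_width: 0.663
grip_force: 43.4
```

Request:
step_arm:
  plan:
    - {"offset": [0,0,0.15],"rot": [0,0,0],"gripper": 4.5}
    - {"offset": [0,0,0.3],"rot": [0,0,0],"gripper": 4.5}
    - {"offset": [0,0,0.4],"rot": [0,0,0],"gripper": 4.5}
    - {"offset": [0,0,0.45],"rot": [0,0,0],"gripper": 4.5}
    - {"offset": [0,0,0.45],"rot": [0,0,0],"gripper": 4.5}
    - {"offset": [0,0,0.45],"rot": [0,0,0],"gripper": 4.5}

```text
time_s: 20.3
eef_pos: [502.7, -105.0, 102.2]
ee_rot: [-0.0, 0.055, 0.998, -0.0]
force: [-3.1, 0.0, 5.7]
grip_width: 0.662
grip_force: 43.9
```

Contact at 102.2. Release, rise to above mill height.

Request:
step_arm:
  plan:
    - {"offset": [0,0,0],"rot": [0,0,0],"gripper": 6}
    - {"offset": [0,0,0],"rot": [0,0,0],"gripper": 7}
    - {"offset": [0,0,0],"rot": [0,0,0],"gripper": 8.5}
    - {"offset": [0,0,0],"rot": [0,0,0],"gripper": 8.5}
    - {"offset": [0,0,0],"rot": [0,0,0],"gripper": 8.5}
    - {"offset": [0,0,-2],"rot": [0,0,0],"gripper": 8.5}
    - {"offset": [0,0,-6],"rot": [0,0,0],"gripper": 8.5}
    - {"offset": [0,0,-10],"rot": [0,0,0],"gripper": 8.5}
    - {"offset": [0,0,-14],"rot": [0,0,0],"gripper": 8.5}
    - {"offset": [0,0,-16],"rot": [0,0,0],"gripper": 8.5}
    - {"offset": [0,0,-16],"rot": [0,0,0],"gripper": 8.5}

```text
time_s: 21.4
eef_pos: [503.4, -105.3, 264.7]
ee_rot: [0.003, 0.055, 0.998, -0.001]
force: [0.2, 0.5, -0.2]
grip_width: 0.996
grip_force: 0.0
```

Run:
```python
from look import *
s=sense();go(s,452.3,136,262)
c=capture("top");blob(c,453,136,100,125,"jar",35);blob(c,561,145,140,182,"mill",60)
```

```text
tcp [ 503.4 -105.3  264.7] yaw of tool y 83.7 tilt 0.33 F [ 0.2  0.5 -0.2] grip 85.06927499793935 0.0 t 21.4 q [-0.43  0.32  1.59  0.    1.22 -1.89]
offset cm [ 7.75 23.42  0.19]
jar px 318 314 13.1 z 113.5 xy [451.7 137.9]
mill px 315 251 14.8 z 160.8 xy [558.1 146. ]
```

Request:
step_arm:
  plan:
    - {"offset": [0.5,1.5,0],"rot": [0,0,0],"gripper": 8.5}
    - {"offset": [1.5,4.5,0],"rot": [0,0,0],"gripper": 8.5}
    - {"offset": [2.8,8.5,0],"rot": [0,0,0],"gripper": 8.5}
    - {"offset": [4.1,12.5,0],"rot": [0,0,0],"gripper": 8.5}
    - {"offset": [5.5,16.5,0],"rot": [0,0,0],"gripper": 8.5}
    - {"offset": [6.8,20.5,0],"rot": [0,0,0],"gripper": 8.5}
    - {"offset": [7.5,22.8,0],"rot": [0,0,0],"gripper": 8.5}
    - {"offset": [7.7,23.4,0],"rot": [0,0,0],"gripper": 8.5}
    - {"offset": [7.7,23.4,0],"rot": [0,0,0],"gripper": 8.5}
    - {"offset": [7.7,23.4,0],"rot": [0,0,0],"gripper": 8.5}

```text
time_s: 22.45
eef_pos: [452.0, 135.4, 261.3]
ee_rot: [-0.001, 0.056, 0.998, -0.0]
force: [-0.5, -0.7, 0.3]
grip_width: 0.995
grip_force: 0.0
```

Run:
```python
from look import *
s=sense();go(s,452.1,136.2,131)
c=capture("top");blob(c,502,-104,68,95,"tin",40)
P=cloud(c);Z=P[...,2];m=((Z>4)&(Z<14)&(np.hypot(P[...,0]-502,P[...,1]+104)<60)).astype(np.uint8)
hsv=cv2.cvtColor(c["color"],cv2.COLOR_RGB2HSV)
cv2.imwrite("pics/t7.png",cv2.resize(c["color"][230:350,390:510,::-1],None,fx=4,fy=4))
print(ray(c,444.2,287.6,8),pix(c,(502.7,-105,80)),pix(c,(502.7,-105,8)))
```

```text
tcp [452.  135.4 261.3] yaw of tool y 83.6 tilt 0.06 F [-0.5 -0.7  0.3] grip 84.93086881428108 0.0 t 22.45 q [ 0.04  0.24  1.71 -0.    1.19 -1.42]
offset cm [-0.02  0.08 13.03]
tin px 453 288 16.5 z 76.6 xy [ 501.8 -103.2]
[ 501.67073854 -103.38853066    8.        ] (np.float64(454.21264346756936), np.float64(287.9743961925405)) (np.float64(445.0491183336593), np.float64(287.0835126410832))
```

View pics/t7.png

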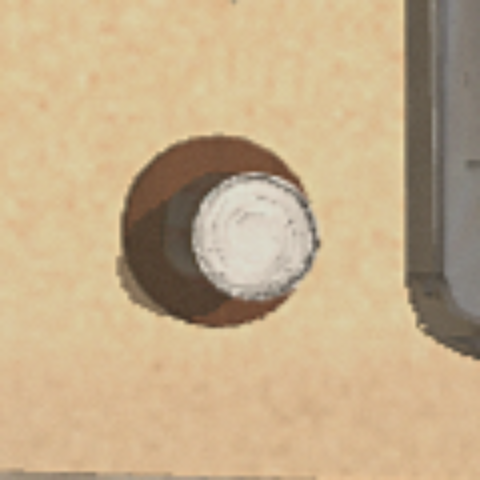

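The tin's lid (255,235 in the crop) sits just where a tin centred on the coaster should appear (501.8,-103.2 against 501.7,-103.4). Vision reads y about 1.9 mm above the arm's, so I'll correct for that. Fetching the jar.

Request:
step_arm:
  plan:
    - {"offset": [0,0,2],"rot": [0,0,0],"gripper": 8.5}
    - {"offset": [0,0,6],"rot": [0,0,0],"gripper": 8.5}
    - {"offset": [0,0,10],"rot": [0,0,0],"gripper": 8.5}
    - {"offset": [0,0,12.3],"rot": [0,0,0],"gripper": 8.5}
    - {"offset": [0,0,13],"rot": [0,0,0],"gripper": 8.5}
    - {"offset": [0,0,13],"rot": [0,0,0],"gripper": 8.5}
    - {"offset": [0,0,13],"rot": [0,0,0],"gripper": 7}
    - {"offset": [0,0,13],"rot": [0,0,0],"gripper": 5.5}
    - {"offset": [0,0,13],"rot": [0,0,0],"gripper": 3.2}
    - {"offset": [0,0,13],"rot": [0,0,0],"gripper": 3.2}
    - {"offset": [0,0,13],"rot": [0,0,0],"gripper": 3.2}
    - {"offset": [0,0,13],"rot": [0,0,0],"gripper": 3.2}
  squeeze: 40

```text
time_s: 23.7
eef_pos: [452.6, 136.1, 133.0]
ee_rot: [0.001, 0.055, 0.998, 0.0]
force: [-0.9, 0.4, 6.0]
grip_width: 0.505
grip_force: 39.5
```

Request:
step_arm:
  plan:
    - {"offset": [0,0,-0.5],"rot": [0,0,0],"gripper": 3.2}
    - {"offset": [0,0,-2],"rot": [0,0,0],"gripper": 3.2}
    - {"offset": [0,0,-5],"rot": [0,0,0],"gripper": 3.2}
    - {"offset": [0,0,-8],"rot": [0,0,0],"gripper": 3.2}
    - {"offset": [0,0,-9],"rot": [0,0,0],"gripper": 3.2}
    - {"offset": [0,0,-9],"rot": [0,0,0],"gripper": 3.2}
    - {"offset": [0,0,-9],"rot": [0,0,0],"gripper": 3.2}

```text
time_s: 24.4
eef_pos: [451.6, 136.0, 220.8]
ee_rot: [-0.001, 0.055, 0.998, -0.0]
force: [-0.3, 0.3, -1.1]
grip_width: 0.494
grip_force: 40.8
```

Run:
```python
from look import *
s=sense();go(s,464.7,327.3,222)
```

```text
tcp [451.6 136.  220.8] yaw of tool y 83.6 tilt 0.1 F [-0.3  0.3 -1.1] grip 42.186295861588924 40.813016709630574 t 24.4 q [ 0.04  0.28  1.77 -0.    1.09 -1.42]
offset cm [ 0.81 19.16 -0.12]
```

Request:
step_arm:
  plan:
    - {"offset": [0,1,0],"rot": [0,0,0],"gripper": 3.2}
    - {"offset": [0.1,3.5,0],"rot": [0,0,0],"gripper": 3.2}
    - {"offset": [0.3,7,0],"rot": [0,0,0],"gripper": 3.2}
    - {"offset": [0.4,10.5,0],"rot": [0,0,0],"gripper": 3.2}
    - {"offset": [0.6,14,0],"rot": [0,0,0],"gripper": 3.2}
    - {"offset": [0.7,17,0],"rot": [0,0,0],"gripper": 3.2}
    - {"offset": [0.8,18.7,0],"rot": [0,0,0],"gripper": 3.2}
    - {"offset": [0.8,19.2,0],"rot": [0,0,0],"gripper": 3.2}
    - {"offset": [0.8,19.2,0],"rot": [0,0,0],"gripper": 3.2}
    - {"offset": [0.8,19.2,0],"rot": [0,0,0],"gripper": 3.2}

```text
time_s: 25.4
eef_pos: [465.2, 327.1, 221.4]
ee_rot: [-0.0, 0.056, 0.998, -0.0]
force: [-0.0, -0.2, -1.9]
grip_width: 0.499
grip_force: 40.9
```

Request:
step_arm:
  plan:
    - {"offset": [0,0,1],"rot": [0,0,0],"gripper": 3.2}
    - {"offset": [0,0,3],"rot": [0,0,0],"gripper": 3.2}
    - {"offset": [0,0,5.5],"rot": [0,0,0],"gripper": 3.2}
    - {"offset": [0,0,7],"rot": [0,0,0],"gripper": 3.2}
    - {"offset": [0,0,7.5],"rot": [0,0,0],"gripper": 3.2}
    - {"offset": [0,0,7.5],"rot": [0,0,0],"gripper": 3.2}
    - {"offset": [0,0,7.5],"rot": [0,0,0],"gripper": 3.2}
    - {"offset": [0,0,7.5],"rot": [0,0,0],"gripper": 3.2}

```text
time_s: 26.2
eef_pos: [465.7, 327.8, 147.8]
ee_rot: [0.001, 0.055, 0.998, 0.0]
force: [-0.2, 0.3, -0.3]
grip_width: 0.501
grip_force: 40.9
```

Run:
```python
from look import *
s=sense();go(s,465.2,327.3,133)
```

```text
tcp [465.7 327.8 147.8] yaw of tool y 83.6 tilt 0.1 F [-0.2  0.3 -0.3] grip 42.79338366564815 40.864983913147626 t 26.2 q [ 0.41  0.57  1.54 -0.    1.02 -1.05]
offset cm [ 0.05 -0.05  1.48]
```

Request:
step_arm:
  plan:
    - {"offset": [0,0,0.3],"rot": [0,0,0],"gripper": 3.2}
    - {"offset": [0,0,0.7],"rot": [0,0,0],"gripper": 3.2}
    - {"offset": [0,0,1],"rot": [0,0,0],"gripper": 3.2}
    - {"offset": [0,0,1.2],"rot": [0,0,0],"gripper": 3.2}
    - {"offset": [0,0,1.3],"rot": [0,0,0],"gripper": 3.2}
    - {"offset": [0,0,1.4],"rot": [0,0,0],"gripper": 3.2}
    - {"offset": [0,0,1.4],"rot": [0,0,0],"gripper": 3.2}
    - {"offset": [0,0,1.4],"rot": [0,0,0],"gripper": 3.2}

```text
time_s: 27.0
eef_pos: [465.4, 327.8, 133.1]
ee_rot: [0.0, 0.055, 0.998, 0.0]
force: [-0.3, -1.1, 0.5]
grip_width: 0.501
grip_force: 40.7
```

Standing on the pad. Release, rise to above mill height.

Request:
step_arm:
  plan:
    - {"offset": [0,0,0],"rot": [0,0,0],"gripper": 4.8}
    - {"offset": [0,0,0],"rot": [0,0,0],"gripper": 5.5}
    - {"offset": [0,0,0],"rot": [0,0,0],"gripper": 8}
    - {"offset": [0,0,0],"rot": [0,0,0],"gripper": 8.5}
    - {"offset": [0,0,0],"rot": [0,0,0],"gripper": 8.5}
    - {"offset": [0,0,-2],"rot": [0,0,0],"gripper": 8.5}
    - {"offset": [0,0,-6],"rot": [0,0,0],"gripper": 8.5}
    - {"offset": [0,0,-10],"rot": [0,0,0],"gripper": 8.5}
    - {"offset": [0,0,-14],"rot": [0,0,0],"gripper": 8.5}
    - {"offset": [0,0,-15.5],"rot": [0,0,0],"gripper": 8.5}
    - {"offset": [0,0,-15.5],"rot": [0,0,0],"gripper": 8.5}

```text
time_s: 28.1
eef_pos: [465.7, 328.0, 290.3]
ee_rot: [0.002, 0.055, 0.998, 0.001]
force: [-0.1, 0.1, -0.5]
grip_width: 0.994
grip_force: 0.0
```

Run:
```python
from look import *
s=sense();go(s,559.5,144.1,290)
c=capture("top");blob(c,561,145,140,182,"mill",60)
```

```text
tcp [465.7 328.  290.3] yaw of tool y 83.7 tilt 0.27 F [-0.1  0.1 -0.5] grip 84.91787410839011 0.0 t 28.1 q [ 0.41  0.42  1.38  0.    1.33 -1.05]
offset cm [-11.35 -17.24   0.03]
mill px 315 251 14.8 z 160.7 xy [558.1 146. ]
```

Request:
step_arm:
  plan:
    - {"offset": [-1,-1.5,0],"rot": [0,0,0],"gripper": 8.5}
    - {"offset": [-3,-4.5,0],"rot": [0,0,0],"gripper": 8.5}
    - {"offset": [-5.5,-8,0],"rot": [0,0,0],"gripper": 8.5}
    - {"offset": [-8,-12,0],"rot": [0,0,0],"gripper": 8.5}
    - {"offset": [-10.2,-15.3,0],"rot": [0,0,0],"gripper": 8.5}
    - {"offset": [-11.3,-17.2,0],"rot": [0,0,0],"gripper": 8.5}
    - {"offset": [-11.3,-17.2,0],"rot": [0,0,0],"gripper": 8.5}
    - {"offset": [-11.3,-17.2,0],"rot": [0,0,0],"gripper": 8.5}
    - {"offset": [-11.3,-17.2,0],"rot": [0,0,0],"gripper": 8.5}

```text
time_s: 29.05
eef_pos: [558.0, 145.3, 287.1]
ee_rot: [-0.001, 0.055, 0.998, 0.0]
force: [-0.1, 0.4, 0.4]
grip_width: 0.994
grip_force: 0.0
```

Run:
```python
from look import *
s=sense();go(s,559.5,144.1,186)
c=capture("top");blob(c,465,329,100,125,"jar",35)
```

```text
tcp [558.  145.3 287.1] yaw of tool y 83.7 tilt 0.08 F [-0.1  0.4  0.4] grip 84.9273955348945 0.0 t 29.05 q [ 0.05  0.44  1.36  0.    1.34 -1.41]
offset cm [-0.17 -0.11 10.11]
jar px 207 304 13.6 z 113.7 xy [464.6 328.1]
```

The jar is within about 1 mm of its pad centre. Grip the mill.

Request:
step_arm:
  plan:
    - {"offset": [0,-0.1,2],"rot": [0,0,0],"gripper": 8.5}
    - {"offset": [-0.1,-0.1,5],"rot": [0,0,0],"gripper": 8.5}
    - {"offset": [-0.1,-0.1,8],"rot": [0,0,0],"gripper": 8.5}
    - {"offset": [-0.1,-0.1,9.7],"rot": [0,0,0],"gripper": 8.5}
    - {"offset": [-0.1,-0.1,10.2],"rot": [0,0,0],"gripper": 8.5}
    - {"offset": [-0.1,-0.1,10.2],"rot": [0,0,0],"gripper": 8.5}
    - {"offset": [-0.1,-0.1,10.2],"rot": [0,0,0],"gripper": 7}
    - {"offset": [-0.1,-0.1,10.2],"rot": [0,0,0],"gripper": 6}
    - {"offset": [-0.1,-0.1,10.2],"rot": [0,0,0],"gripper": 3.5}
    - {"offset": [-0.1,-0.1,10.2],"rot": [0,0,0],"gripper": 3.5}
    - {"offset": [-0.1,-0.1,10.2],"rot": [0,0,0],"gripper": 3.5}
    - {"offset": [-0.1,-0.1,10.2],"rot": [0,0,0],"gripper": 3.5}
  squeeze: 50

```text
time_s: 30.3
eef_pos: [560.0, 143.5, 187.1]
ee_rot: [0.001, 0.055, 0.998, 0.0]
force: [0.1, 1.6, 6.0]
grip_width: 0.55
grip_force: 52.0
```

Request:
step_arm:
  plan:
    - {"offset": [0,0,-0.5],"rot": [0,0,0],"gripper": 3.5}
    - {"offset": [0,0,-1.5],"rot": [0,0,0],"gripper": 3.5}
    - {"offset": [0,0,-3.5],"rot": [0,0,0],"gripper": 3.5}
    - {"offset": [0,0,-6],"rot": [0,0,0],"gripper": 3.5}
    - {"offset": [0,0,-9],"rot": [0,0,0],"gripper": 3.5}
    - {"offset": [0,0,-12],"rot": [0,0,0],"gripper": 3.5}
    - {"offset": [0,0,-14],"rot": [0,0,0],"gripper": 3.5}
    - {"offset": [0,0,-14],"rot": [0,0,0],"gripper": 3.5}
    - {"offset": [0,0,-14],"rot": [0,0,0],"gripper": 3.5}

```text
time_s: 31.2
eef_pos: [559.2, 143.1, 325.2]
ee_rot: [-0.0, 0.055, 0.998, -0.0]
force: [-0.3, 0.1, -3.2]
grip_width: 0.547
grip_force: 51.6
```

Run:
```python
from look import *
s=sense();go(s,475,411,325)
```

```text
tcp [559.2 143.1 325.2] yaw of tool y 83.6 tilt 0.06 F [-0.3  0.1 -3.2] grip 46.682276690298075 51.55002763160155 t 31.2 q [ 0.05  0.42  1.3  -0.    1.43 -1.41]
offset cm [1.134e+01 2.569e+01 2.000e-02]
```

Request:
step_arm:
  plan:
    - {"offset": [0.5,1,0],"rot": [0,0,0],"gripper": 3.5}
    - {"offset": [1.4,3,0],"rot": [0,0,0],"gripper": 3.5}
    - {"offset": [2.7,6,0],"rot": [0,0,0],"gripper": 3.5}
    - {"offset": [4.3,9.5,0],"rot": [0,0,0],"gripper": 3.5}
    - {"offset": [5.9,13,0],"rot": [0,0,0],"gripper": 3.5}
    - {"offset": [7.5,16.5,0],"rot": [0,0,0],"gripper": 3.5}
    - {"offset": [9.1,20,0],"rot": [0,0,0],"gripper": 3.5}
    - {"offset": [10.5,23,0],"rot": [0,0,0],"gripper": 3.5}
    - {"offset": [11.3,25,0],"rot": [0,0,0],"gripper": 3.5}
    - {"offset": [11.5,25.7,0],"rot": [0,0,0],"gripper": 3.5}
    - {"offset": [11.5,25.7,0],"rot": [0,0,0],"gripper": 3.5}
    - {"offset": [11.5,25.7,0],"rot": [0,0,0],"gripper": 3.5}

```text
time_s: 32.4
eef_pos: [473.8, 410.6, 325.3]
ee_rot: [-0.0, 0.056, 0.998, -0.0]
force: [0.1, -0.3, -2.4]
grip_width: 0.549
grip_force: 51.7
```

Request:
step_arm:
  plan:
    - {"offset": [0,0,1],"rot": [0,0,0],"gripper": 3.5}
    - {"offset": [0,0,3.5],"rot": [0,0,0],"gripper": 3.5}
    - {"offset": [0,0,6.5],"rot": [0,0,0],"gripper": 3.5}
    - {"offset": [0,0,9.5],"rot": [0,0,0],"gripper": 3.5}
    - {"offset": [0,0,11.3],"rot": [0,0,0],"gripper": 3.5}
    - {"offset": [0,0,12],"rot": [0,0,0],"gripper": 3.5}
    - {"offset": [0,0,12],"rot": [0,0,0],"gripper": 3.5}
    - {"offset": [0,0,12],"rot": [0,0,0],"gripper": 3.5}
    - {"offset": [0,0,12],"rot": [0,0,0],"gripper": 3.5}

```text
time_s: 33.3
eef_pos: [474.0, 411.4, 207.1]
ee_rot: [0.001, 0.055, 0.998, 0.001]
force: [0.3, -0.3, -1.7]
grip_width: 0.551
grip_force: 51.7
```

Run:
```python
from look import *
s=sense();go(s,473.7,411,187.2)
c=capture("scene");cv2.imwrite("pics/s8.png",cv2.resize(c["color"][140:260,150:290,::-1],None,fx=5,fy=5,interpolation=cv2.INTER_CUBIC))
```

```text
tcp [474.  411.4 207.1] yaw of tool y 83.6 tilt 0.12 F [ 0.3 -0.3 -1.7] grip 47.084732818631004 51.71294319403387 t 33.3 q [ 0.53  0.62  1.29 -0.    1.23 -0.93]
offset cm [ 0.03 -0.05  1.99]
```

View pics/s8.png

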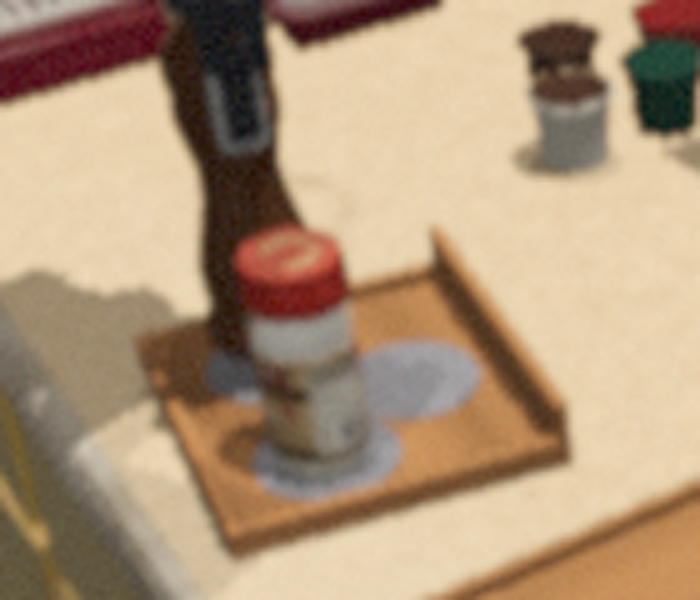

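The jar stands in its pad (320,440) and the mill hangs over the left pad (235,370). Lower the mill.

Request:
step_arm:
  plan:
    - {"offset": [0,0,0.4],"rot": [0,0,0],"gripper": 3.5}
    - {"offset": [0,0,0.9],"rot": [0,0,0],"gripper": 3.5}
    - {"offset": [0,0,1.3],"rot": [0,0,0],"gripper": 3.5}
    - {"offset": [0,0,1.6],"rot": [0,0,0],"gripper": 3.5}
    - {"offset": [0,0,1.7],"rot": [0,0,0],"gripper": 3.5}
    - {"offset": [0,0,1.8],"rot": [0,0,0],"gripper": 3.5}
    - {"offset": [0,0,1.8],"rot": [0,0,0],"gripper": 3.5}
    - {"offset": [0,0,1.8],"rot": [0,0,0],"gripper": 3.5}

```text
time_s: 34.15
eef_pos: [473.7, 411.3, 188.0]
ee_rot: [0.0, 0.055, 0.998, 0.0]
force: [0.1, -0.9, -2.5]
grip_width: 0.551
grip_force: 51.7
```

Request:
step_arm:
  plan:
    - {"offset": [0,0,0.1],"rot": [0,0,0],"gripper": 3.5}
    - {"offset": [0,0,0.15],"rot": [0,0,0],"gripper": 3.5}
    - {"offset": [0,0,0.15],"rot": [0,0,0],"gripper": 3.5}
    - {"offset": [0,0,0.15],"rot": [0,0,0],"gripper": 3.5}

```text
time_s: 34.55
eef_pos: [473.8, 411.4, 187.1]
ee_rot: [0.0, 0.055, 0.998, 0.0]
force: [-1.5, 0.5, 4.9]
grip_width: 0.548
grip_force: 52.2
```

Contact. Release, rise and back off toward the tray side so that the camera sees.

Request:
step_arm:
  plan:
    - {"offset": [0,0,0],"rot": [0,0,0],"gripper": 5.2}
    - {"offset": [0,0,0],"rot": [0,0,0],"gripper": 6}
    - {"offset": [0,0,0],"rot": [0,0,0],"gripper": 8}
    - {"offset": [0,0,0],"rot": [0,0,0],"gripper": 8.5}
    - {"offset": [0,0,0],"rot": [0,0,0],"gripper": 8.5}
    - {"offset": [0,0,-1],"rot": [0,0,0],"gripper": 8.5}
    - {"offset": [0,0,-4],"rot": [0,0,0],"gripper": 8.5}
    - {"offset": [0,0,-8],"rot": [0,0,0],"gripper": 8.5}
    - {"offset": [0,0,-11],"rot": [0,0,0],"gripper": 8.5}
    - {"offset": [0,0,-12],"rot": [0,0,0],"gripper": 8.5}
    - {"offset": [0,0,-12],"rot": [0,0,0],"gripper": 8.5}

```text
time_s: 35.65
eef_pos: [473.7, 411.4, 307.8]
ee_rot: [0.001, 0.055, 0.998, 0.001]
force: [0.7, -0.3, -1.0]
grip_width: 0.996
grip_force: 0.0
```

Request:
step_arm:
  plan:
    - {"offset": [0.5,-2,0],"rot": [0,0,0],"gripper": 8.5}
    - {"offset": [1,-6,0],"rot": [0,0,0],"gripper": 8.5}
    - {"offset": [1.5,-10,0],"rot": [0,0,0],"gripper": 8.5}
    - {"offset": [2,-14,0],"rot": [0,0,0],"gripper": 8.5}
    - {"offset": [2,-18,0],"rot": [0,0,0],"gripper": 8.5}
    - {"offset": [2,-22,0],"rot": [0,0,0],"gripper": 8.5}
    - {"offset": [2,-25,0],"rot": [0,0,0],"gripper": 8.5}
    - {"offset": [2,-27,0],"rot": [0,0,0],"gripper": 8.5}
    - {"offset": [2,-27,0],"rot": [0,0,0],"gripper": 8.5}
    - {"offset": [2,-27,0],"rot": [0,0,0],"gripper": 8.5}

```text
time_s: 36.65
eef_pos: [423.7, 145.3, 305.5]
ee_rot: [-0.001, 0.056, 0.998, 0.0]
force: [-0.0, -0.0, 0.4]
grip_width: 0.994
grip_force: 0.0
```

Run:
```python
from look import *
import pickle
o=pickle.load(open("d0.pkl","rb"))["top"]
go(sense(),0,0,0)
c=capture("top")
for k in(o,c): blob(k,472,410,140,182,"mill",60);blob(k,465,328,100,125,"jar",35);blob(k,695,271,80,110,"jam",50)
blob(c,502,-104,68,95,"tin",40)
a=c["color"][225:345,130:260,::-1];s=capture("scene")["color"][140:260,160:290,::-1]
cv2.imwrite("pics/f9.png",cv2.resize(np.hstack([a,s]),None,fx=3,fy=3,interpolation=cv2.INTER_CUBIC))
```

```text
tcp [423.7 145.3 305.5] yaw of tool y 83.6 tilt 0.1 F [-0.  -0.   0.4] grip 84.90556413096239 0.0 t 36.65 q [ 0.07  0.14  1.71  0.    1.29 -1.39]
offset cm [ 40.44 -19.16  30.62]
mill px 153 299 15.5 z 160.6 xy [471.9 408.4]
jar px 208 303 13.6 z 113.7 xy [465.1 328.1]
jam px 246 173 16.4 z 94.2 xy [697.5 272. ]
mill px 153 298 15.5 z 160.7 xy [473.3 409.1]
jar px 207 304 13.6 z 113.7 xy [464.7 328.3]
jam px 246 173 16.4 z 94.3 xy [697.5 272. ]
tin px 453 288 16.5 z 76.6 xy [ 501.8 -103.2]
```

View pics/f9.png

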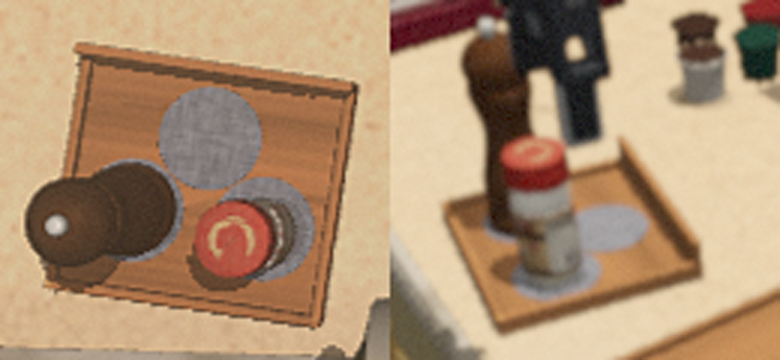

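Mill (crop 130,210 foot) and jar stand upright inside their pads, with an even rim of felt visible. The tin is centred on the coaster and the jam pot has not moved. Handing in.

```bash
python3 -c "
from rig import *
print(finish_job())"
```

```text
the job is handed in; nothing more can be done
None
```

The job is handed in: the tin is centred on the coaster, the mill and spice jar are back upright on their own pads, and I did not touch the jam pot or mug (jam pot measured unmoved; mug not re-measured); the clock read about 37 s.

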